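# Nip a cast sample between the jaws of a caliper gauge

## Task

Lift the larger casting by its upright sprue out of its open mould and set it down gently, disc down, on the bed of the caliper gauge, midway across the bed and between the jaws, and let go of it. Then slide the gauge's sliding jaw gently shut until it has pushed the casting against the spring anvil and the anvil clearly gives way, but stop before the anvil is jammed hard against its stop, and leave the casting nipped there. Leave the small casting, the beaker and the dish as they are.

Things in the scene. Friction and masses are not known exactly. Their poses are not given: they have to be found in the camera images.
- casting: The larger casting, dull grey metal, about 0.2 kg: a round disc 40 mm in diameter and 16 mm high with a flat upright sprue on its middle, 22 mm wide (along its x), 12 mm thick (along its y) and 30 mm high, so 46 mm high overall. Origin: centre of the disc's underside, z up along the sprue. It starts in the mould, with the sprue turned any way.
- mould: Dark steel open mould, fixed, 80 x 80 x 26 mm, with one round cavity in its top, 44 mm in diameter and 12 mm deep, in which the larger casting lies loose, its disc 4 mm proud of the top. Origin: centre of the underside, under the cavity.
- gauge: Bench caliper gauge, fixed. Flat aluminium base 70 mm across (x), 264 mm long (y), 12 mm thick; its top is the bed. Origin: centre of the base's underside, so the bed top is at z = 12 mm. y runs along the slide, from the spring anvil's end (-y) to the open end (+y). Apart from the jaw's tab nothing on it stands higher than 36 mm above the table.
- anvil_end (a point): Fixed mark on the gauge's bed, at y = -70 mm. The spring anvil's flat steel face (34 mm wide, 14 mm high, looking to +y) is clamped anew each time, at rest 0 to 15 mm on the +y side of this mark: just where is not given. It gives way towards -y against a spring: it starts to move at 2 N, 4 N pushes it 2 mm, 8 N pushes it 6 mm, to its hard stop.
- jaw: Sliding jaw, same axes as the gauge. Origin: foot of its steel face, on the bed; the face, 34 mm wide and 14 mm high, looks to -y. Behind it a slide block 56 mm wide, y = 6 to 32 mm, 19 mm high. It slides along y: its face goes from y = -50 (shut) to +60 mm of the gauge, and starts at +35 to +60. It drags with about 7 N, more when fast, and stays where left, also against the spring up to 7 N.
- push_tab (a point): Middle of the +y side of the jaw's upright push tab, 43 mm above the jaw's origin. The tab is 30 mm wide (x), 8 mm thick (y), its top 66 mm above the bed. Push it here towards -y to shut the jaw. Sliding the casting along the bed adds only 1 to 2 N to the drag; then the anvil adds its spring force. The nip counts from 4 N between jaw and casting; over 16 N is too much.
- small_casting: The smaller casting, disc 28 mm in diameter with a sprue, in the small mould; 38 mm high. Origin: centre of the disc's underside. To be left where it is.
- beaker: Glass beaker, 60 mm in diameter, 75 mm high. Origin: centre of the underside. To be left where it is.
- dish: Small white porcelain dish, 48 mm in diameter, 18 mm high. Origin: centre of the underside. To be left where it is.
Things that resemble listed ones, but are neither listed nor needed, are in the scene too. What is shaped like the casting but blue is not meant.

How it is judged (in metres and radians):
On the way, in this order (a step that is already met when the one before it is completed fails the run):
1. the larger casting is lifted clear of its mould (height (world z) of casting above 0.04 m), for 0.1 s.
2. the larger casting stands on the bed between the jaws, let go (z of casting in the frame of gauge between 0.009 and 0.015 m and x of casting in the frame of gauge between -0.012 and 0.012 m and y of casting in the frame of gauge above -0.065 m and y of casting in the frame of jaw below -0.015 m and angle between casting's own z axis and vertical below 0.1 rad and contact force between the fingers and casting below 0.1 N), for 0.2 s.
3. the sliding jaw presses on the casting with at least 4 N (contact force between jaw and casting above 4 N), for 0.3 s.
At the end, for the whole second after the job is handed in: The larger casting stands upright (within 0.1 rad) on the gauge's bed, within 12 mm of the bed's midline, nipped between the anvil and the sliding jaw, which still presses on it with at least 3 N; everything is at rest (z of casting in the frame of gauge between 0.009 and 0.015 m and x of casting in the frame of gauge between -0.012 and 0.012 m and y of casting in the frame of gauge above -0.065 m and y of casting in the frame of jaw below -0.015 m and angle between casting's own z axis and vertical below 0.1 rad and contact force between jaw and casting above 3 N and linear speed of each of casting, jaw below 0.01 m/s); the robot touches nothing.
It fails at once if the jaw is forced on to the casting with more than 16 N (contact force between jaw and casting above 16 N).
It fails at once if the casting is dropped or rammed on to the gauge (over 45 N) (contact force between casting and gauge above 45 N).
It fails at once if the small casting, the beaker or the dish is moved by more than 15 mm (distance of any of small_casting, beaker, dish from where it was at the start of the episode above 0.015 m).
It also fails if it takes over 69 s, if anything falls off the work surface, if the arm or the gripper's body presses on something with over 40 N, if the wrist force passes 120 N, or if a joint passes its speed limit or range.

## Robot

A 7-joint arm with a two-finger parallel gripper is mounted at the origin on the work surface. World frame = base frame: x ahead of the robot, y to its left, z up, the work surface at z = 0. Lengths are in m, angles in degrees, forces in N, time in s.
With the tool pointing down it reaches from about 0.425 to 0.825 m from the base axis. Payload 3.6 kg.
Tool frame: the origin (TCP) lies at the very end of the fingers, on their centre line; the grasp point (between the pads) lies ctrl.tcp_to_grasp behind it (ctrl.tcp_to_grasp is the distance from the TCP to the grasp point, in m); z points along the fingers, y is the line along which they close (so a half turn about z gives the same grasp; the last joint's range is limited). The gripper opens to 93 mm and grips with 3 to 60 N. Pads are 15 mm wide; open, the fingers measure 128 mm over their backs; the gripper's body (75 mm by 188 mm) begins 65 mm behind the grasp point.
Start: joints at [-68.726, 35.231, -0.722, 81.555, 0.464, 63.22, -2.315], TCP at [0.252, 0.599, 0.219] pointing down, gripper open.
Joint ranges: [-178.69, 178.69], [-17.37, 117.87], [-77.05, 75.6], [15.02, 138.74], [-78.02, 258.01], [0.78, 113.62], [-162.83, 162.83]. Speed limits (degrees/s): [159.86, 159.86, 180, 180, 180, 180, 180].

## Interface

Orientations are given as [roll, pitch, yaw] about the fixed x, y, z axes, in that order (R = Rz(yaw) Ry(pitch) Rx(roll)).
In Python, from rig import ctrl gives the robot as it stands.
- The arm moves only by the shell command python3 -m handwheel 'ROWS' [FORCE]. ROWS is JSON, a list of rows, each a list of 5 numbers: the shift along the tool's x, y, z scaled (see below), then the turn about the tool's z scaled (see below), then the closure, from 0 (fully open) to 1 (shut). In form: [[tx, ty, tz, twist, hand], ...]. A call has 1 to 8 rows; each row shifts and turns the commanded pose from where the row before left it, along the tool's axes as they then stand; what a row does not reach is not made up. The controller multiplies each number of a shift by 0.1 m and each number of a turn by pi/2 rad. A row lasts 1/8 s, in which the tool goes at most 62.5 mm and 10.7 degrees, less where a joint would pass 70% of its speed; a pose out of reach is approached as far as the arm can. A call with a number of a shift or a turn outside -1 to 1 is refused whole. A call with a gripper value outside its range is refused whole. The fingers move at their own pace and stop on an object; FORCE is the grip in N (left out, the last holds). Time passes only in rows, so rows that do not move let the fingers close. It gives the time, the measured TCP pose, the force, the opening and the grip force at its end, in the units of the state.
- ctrl.state(): the state, without advancing time (a new reading comes with each control period).
- ctrl.grab_frame(name): name is "side" or "top"; returns a dict with "img" (480x640x3 uint8, red, green, blue), "intrinsics" (3x3 intrinsics, pixels), "dist" ([k1, k2, p1, p2, k3] as OpenCV has them; the pictures are not rectified), "T" (4x4, takes a point from camera to world coordinates). Camera axes: x right, y up, looking along -z (the intrinsics and any distortion apply to the point x, -y, -z); pixel columns grow to the right and rows downward; lengths in m; the calibration is good to about 2 mm. A picture is of the moment at which its call begins. There is no depth.
- ctrl.close_job(): hands the job in; it is judged then, once.
The state is a dict: "clock": time; "qpos": joint angles; "qvel": joint speeds; "effort": joint torques, N m; "tcp_pos": TCP position; "ee_rot": TCP orientation; "force": force on the tool from outside, world axes, zero at the start; "wrist_torque": the same for the moment, N m; "gripper_width": finger opening in m; "grasp_force": force on a finger pad.
Only numpy, scipy, OpenCV 4.12 (cv2) and the standard library are available. Lean on these libraries where they do the work, as an engineer would, in place of code of your own. Each camera call takes 0.05 s, during which the arm holds its last target. There are 200 camera calls.

## Working session

There is one attempt and no reset: what is moved stays moved. The work goes in short steps, Python scripts to look and compute and a shell command to move; the robot and the scene stay as the last step left them, time stands still between calls to the robot, and variables do not carry over. Pictures are saved under pics/ and viewed, at most 10 in all, crops included, and the job is handed in when it is done.

```bash
mkdir -p pics; ls; python3 - <<'E'
from rig import ctrl
import cv2
s=ctrl.state();print({k:s[k] for k in ('clock','tcp_pos','ee_rot','force','gripper_width')},ctrl.tcp_to_grasp)
for n in("top","side"):
    f=ctrl.grab_frame(n);cv2.imwrite(f"pics/{n}0.png",f["img"][:,:,::-1]);print(f["intrinsics"],f["dist"],f["T"])
E
```

```text
pics
{'clock': 0.0, 'tcp_pos': array([0.25146767, 0.59850227, 0.21748069]), 'ee_rot': array([-1.79850283e+02,  2.14976690e-03,  1.57213531e+02]), 'force': array([-0.52741326, -0.32113273,  0.41021704]), 'gripper_width': 0.09304145352359251} 0.0188
[[478.01128598   0.         322.15611059]
 [  0.         478.01128598 239.37090671]
 [  0.           0.           1.        ]] [-0.00783122  0.          0.          0.          0.        ] [[-0.00605     0.998821   -0.04816646  0.49916233]
 [-0.99984663 -0.0068338  -0.01612478 -0.01731664]
 [-0.01643493  0.04806152  0.99870916  1.01295489]
 [ 0.          0.          0.          1.        ]]
[[433.33210254   0.         313.53455854]
 [  0.         433.33210254 242.19919361]
 [  0.           0.           1.        ]] [-0.03637536  0.          0.          0.          0.        ] [[-0.9984938   0.04323921 -0.03377123  0.52731831]
 [-0.05458392 -0.72071119  0.69108319  0.51938745]
 [ 0.00554259  0.69188564  0.72198583  0.6285948 ]
 [ 0.          0.          0.          1.        ]]
```

View pics/top0.png

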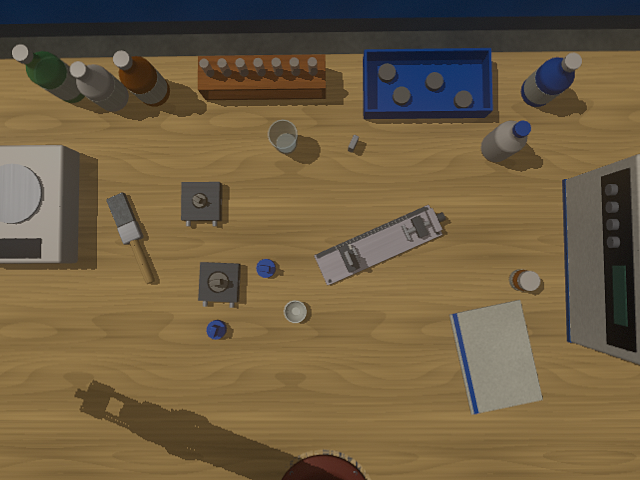

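View pics/side0.png

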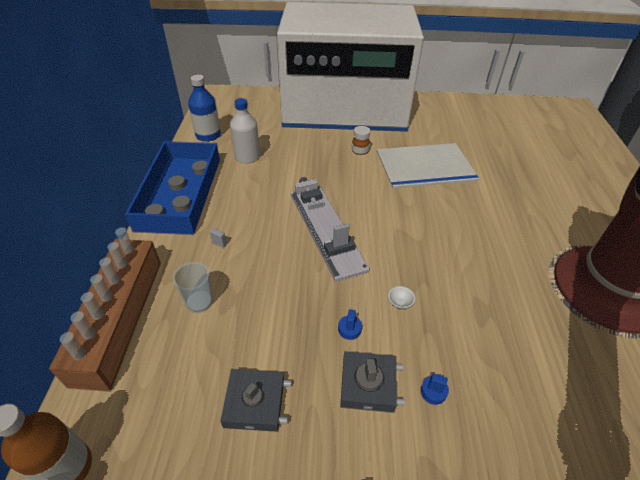

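The top view shows the larger mould with casting at about (219,283), the gauge from (324,275) to (440,215) with the jaw near (347,258), and the blue decoys. The side view shows the casting at (370,375) and the jaw tab at (341,236). Next I enlarge these areas.

```bash
python3 - <<'E'
import cv2,numpy as np
t=cv2.imread("pics/top0.png");s=cv2.imread("pics/side0.png")
def c(i,u,v,w,h,k):return cv2.resize(i[v:v+h,u:u+w],None,fx=k,fy=k,interpolation=cv2.INTER_CUBIC)
a=c(t,310,200,140,90,5); cv2.imwrite("pics/c1.png",a)   # u=310+x/5
b=np.hstack([c(t,190,250,60,60,6.5),c(s,335,340,60,60,6.5)]);cv2.imwrite("pics/c2.png",b)
cv2.imwrite("pics/c3.png",c(s,285,170,90,115,5))
E
```

```text
(no output)
```

View pics/c1.png

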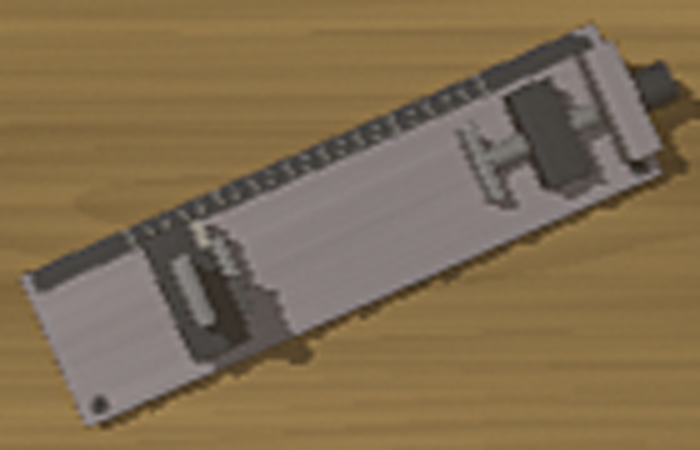

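View pics/c2.png

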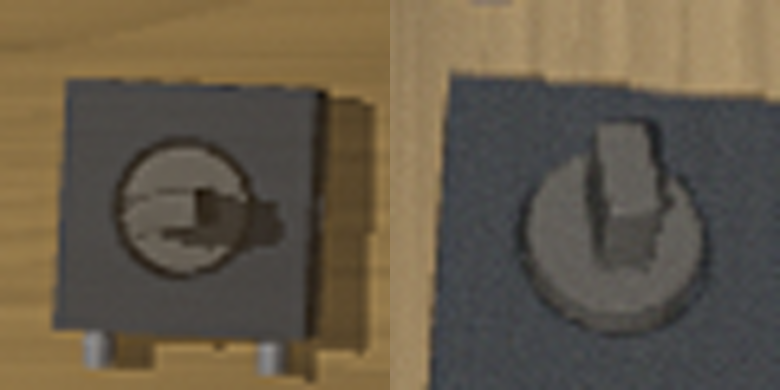

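View pics/c3.png

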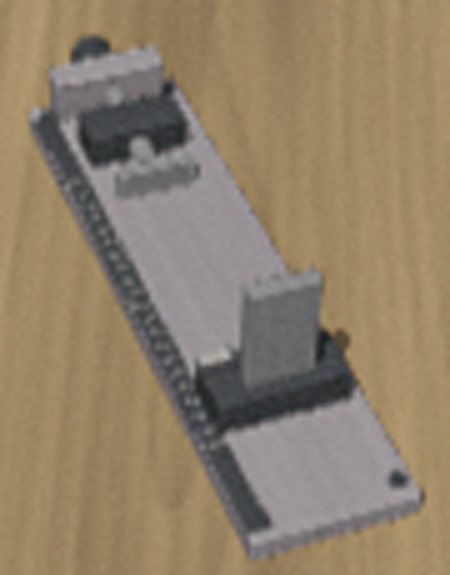

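The crops show (c1 scale 5, c2 scale 6.5):
- **Gauge:** bed corners at c1 (22,278), (92,425), (662,175) and (590,25). Tab top is about (193,290) and the anvil face about (465,125)–(500,205).
- **Casting:** disc centre in the top crop is about (184,207). In the side crop, the sprue's top face is (597,125), (650,122), (662,200), (610,212).
- **Tab in c3:** top corners (243,285) and (322,270).

```bash
cat > h.py <<'E'
import numpy as np,cv2
from rig import ctrl
F={n:ctrl.grab_frame(n) for n in("top","side")}
def P(n,u,v,z):
    f=F[n];x,y=cv2.undistortPoints(np.array([[[u,v]]],float),f["intrinsics"],np.array(f["dist"]))[0,0]
    T=f["T"];d=T[:3,:3]@[x,-y,-1];o=T[:3,3];return o+d*(z-o[2])/d[2]
E
python3 - <<'E'
from h import *
np.set_printoptions(precision=4,suppress=True)
t=lambda x,y,z:P("top",310+x/5,200+y/5,z)
c=[t(22,278,.012),t(92,425,.012),t(662,175,.012),t(590,25,.012)]
s=lambda x,y,z:P("side",285+x/5,170+y/5,z)
e=[s(248,548,.012),s(420,495,.012)]
print("corners",*c,np.linalg.norm(c[0]-c[1]),np.linalg.norm(c[1]-c[2]));print("side",*e)
C=sum(c)/4;yd=(c[0]+c[1]-c[2]-c[3])[:2];yd/=np.linalg.norm(yd);xd=np.array([yd[1],-yd[0]])
print("C",C,"yaw y",np.degrees(np.arctan2(yd[1],yd[0])),"y",yd,"x",xd)
G=lambda p:np.array([(p-C)[:2]@xd,(p-C)[:2]@yd])
print("side corners in G",*[G(q) for q in e])
print("anvil top",*[G(t(*q)) for q in((465,125,.026),(500,205,.026))], "side",*[G(s(*q)) for q in((118,178,.026),(197,165,.026))])
print("tab top back",*[G(t(*q)) for q in((170,258,.078),(203,328,.078),(190,253,.078),(215,320,.078))],"side",*[G(s(*q)) for q in((243,285,.078),(322,270,.078))])
a=P("top",190+184/6.5,250+207/6.5,.029);print("disc",a, "side disc",P("side",335+(614-390)/6.5,340+238/6.5,.030))
k=[P("side",335+(x-390)/6.5,340+y/6.5,.060) for x,y in((597,125),(650,122),(662,200),(610,212))]
print("sprue",sum(k)/4,*k)
m=[P("top",190+x/6.5,250+y/6.5,.026) for x,y in((66,80),(322,92),(305,340),(53,328))];print("mould",sum(m)/4,*m)
E
```

```text
corners [0.5135 0.0153 0.012 ] [ 0.452  -0.0136  0.012 ] [ 0.5549 -0.2526  0.012 ] [ 0.6181 -0.2236  0.012 ] 0.06796042415414123 0.2601328503646968
side [0.5127 0.0211 0.012 ] [ 0.4492 -0.0079  0.012 ]
C [ 0.5346 -0.1186  0.012 ] yaw y 113.46307381702712 y [-0.3982  0.9173] x [0.9173 0.3982]
side corners in G [0.0355 0.1369] [-0.0343  0.1355]
anvil top [ 0.0175 -0.062 ] [-0.0185 -0.0616] side [ 0.0163 -0.0554] [-0.0178 -0.0517]
tab top back [0.016  0.0735] [-0.0142  0.0729] [0.0146 0.0656] [-0.0132  0.0673] side [0.0134 0.071 ] [-0.0168  0.0736]
disc [0.4605 0.2131 0.029 ] side disc [0.4576 0.2167 0.03  ]
sprue [0.4571 0.2142 0.06  ] [0.464 0.205 0.06 ] [0.4522 0.2036 0.06  ] [0.4503 0.2224 0.06  ] [0.4618 0.2258 0.06  ]
mould [0.4595 0.213  0.026 ] [0.5009 0.2518 0.026 ] [0.4966 0.1699 0.026 ] [0.4181 0.1751 0.026 ] [0.4222 0.2555 0.026 ]
```

```bash
python3 -m handwheel '[[0,0,0,0.117,0.5],[0,0,0,0.117,0.5],[0,0,0,0.117,0.5],[0,0,0,0.117,0.5],[0,0,0,0.117,0.5],[0,0,0,0.117,0.5],[0,0,0,0,0.5]]' 20 && python3 -m handwheel '[[-0.5,0.223,0,0,0.5],[-0.5,0.223,0,0,0.5],[-0.5,0.223,0,0,0.5],[-0.5,0.223,0,0,0.5],[-0.5,0.223,0,0,0.5],[-0.5,0.223,0,0,0.5],[-0.5,0.223,0,0,0.5],[0,0,0,0,0.5]]'
```

```text
clock: 1.08
tcp_pos: [0.2515, 0.5991, 0.2183]
ee_rot: [-180.0, 0.0, 94.2]
force: [-0.2, -0.3, 0.7]
gripper_width: 0.0466
grasp_force: 0.0
clock: 2.08
tcp_pos: [0.4348, 0.2557, 0.2192]
ee_rot: [179.9, 0.1, 93.6]
force: [0.2, 0.4, 0.2]
gripper_width: 0.0465
grasp_force: 0.0
```

```bash
python3 -m handwheel '[[-0.43,0.215,0,0,0.5],[0,0,0.4,0,0.5],[0,0,0.4,0,0.5],[0,0,0.4,0,0.5],[0,0,0.1,0,0.5],[0,0,0,0,0.5]]' && python3 - <<'E'
from h import *
a=F["side"]["img"][300:420,310:430,::-1];b=F["top"]["img"][240:320,170:280,::-1]
cv2.imwrite("pics/d.png",cv2.resize(a,None,fx=5,fy=5,interpolation=cv2.INTER_CUBIC))
E
```

```text
clock: 2.82
tcp_pos: [0.4565, 0.2204, 0.0888]
ee_rot: [-180.0, -0.0, 94.1]
force: [0.8, 0.0, 1.5]
gripper_width: 0.0464
grasp_force: 0.0
```

View pics/d.png

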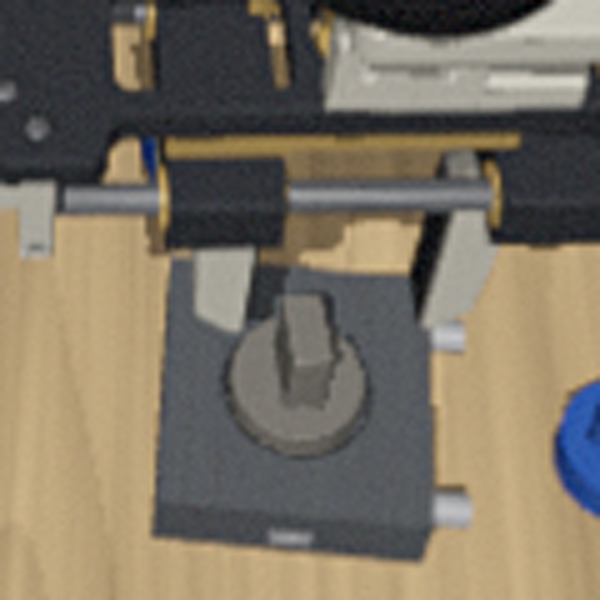

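The view shows the fingers straddling the sprue. The sprue top is at about (308,315), the tips at about (220,330) and (435,325), and the blue decoy on the right is clear. Now I descend and grip.

```bash
python3 -m handwheel '[[-0.06,0.02,0,0,0.5],[0,0,0.3,0,0.5],[0,0,0.2,0,0.5],[0,0,0.04,0,0.5],[0,0,0,0,0.5],[0,0,0,0,0.5]]' 20 && python3 -m handwheel '[[0,0,0,0,0.8],[0,0,0,0,0.9],[0,0,0,0,1],[0,0,0,0,1],[0,0,0,0,1],[0,0,0,0,1]]' 20
```

```text
clock: 3.68
tcp_pos: [0.4597, 0.214, 0.0356]
ee_rot: [179.9, -0.0, 94.0]
force: [-0.3, 0.1, 0.1]
gripper_width: 0.0464
grasp_force: 0.0
clock: 4.42
tcp_pos: [0.4591, 0.2139, 0.0347]
ee_rot: [180.0, -0.0, 94.0]
force: [0.2, 0.2, 1.4]
gripper_width: 0.0115
grasp_force: 20.0
```

```bash
python3 -m handwheel '[[0,0,-0.2,0,1],[0,0,-0.4,0,1],[0,0,-0.4,-0.109,1],[0,0,0,-0.109,1],[0,0,0,0,1],[0,0,0,0,1]]' && python3 -m handwheel '[[-0.3,-0.06,0,0,1],[-0.5,-0.09,0,0,1],[-0.5,-0.09,0,0,1],[-0.5,-0.09,0,0,1],[-0.5,-0.09,0,0,1],[-0.5,-0.09,0,0,1],[-0.4,-0.07,0,0,1],[0,0,0,0,1]]'
```

```text
clock: 5.18
tcp_pos: [0.4583, 0.2135, 0.1339]
ee_rot: [-179.9, 0.0, 113.5]
force: [0.5, 0.3, -1.4]
gripper_width: 0.0119
grasp_force: 20.0
clock: 6.18
tcp_pos: [0.5339, -0.1076, 0.1338]
ee_rot: [-179.9, 0.1, 113.1]
force: [0.9, -0.1, -1.5]
gripper_width: 0.0121
grasp_force: 20.0
```

```bash
python3 -m handwheel '[[0,0,0.3,0,1],[0,0,0.3,0,1],[0,0,0,0,1],[0,0,0,0,1]]' && python3 - <<'E'
from h import *
a=F["side"]["img"][150:290,270:400,::-1];b=F["top"]["img"][190:300,300:460,::-1]
r=lambda i,h:cv2.resize(i,(int(i.shape[1]*h/i.shape[0]),h),interpolation=cv2.INTER_CUBIC)
cv2.imwrite("pics/e.png",r(a,590))
E
```

```text
clock: 6.68
tcp_pos: [0.5347, -0.1019, 0.0751]
ee_rot: [180.0, 0.0, 113.7]
force: [-0.5, -0.3, -1.6]
gripper_width: 0.0116
grasp_force: 20.0
```

View pics/e.png

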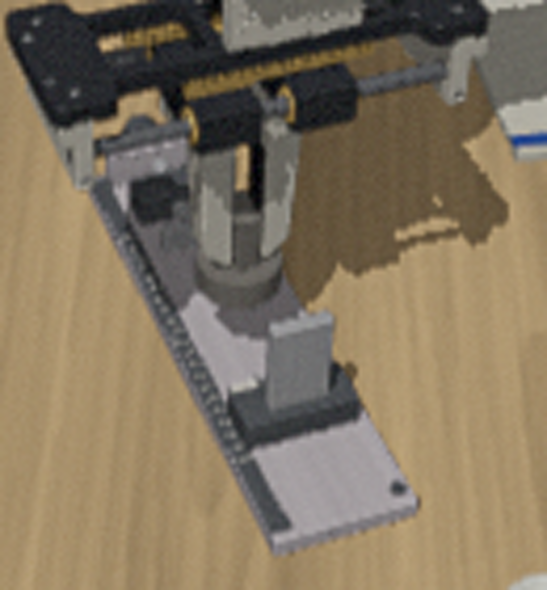

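The casting hangs upright, midway over the bed in front of the jaw at about (240,280), with the tab at (300,355). I shift it about 18 mm toward the anvil and lower it.

```bash
python3 -m handwheel '[[-0.19,-0.06,0,0,1],[0,0,0,0,1],[0,0,0.2,0,1],[0,0,0.15,0,1],[0,0,0,0,1],[0,0,0,0,1]]' && python3 -m handwheel '[[0,0,0.02,0,1],[0,0,0.01,0,1],[0,0,0.01,0,1],[0,0,0,0,1],[0,0,0,0,1]]'
```

```text
clock: 7.52
tcp_pos: [0.5367, -0.1222, 0.04]
ee_rot: [180.0, 0.0, 113.7]
force: [0.8, -0.4, -1.6]
gripper_width: 0.0123
grasp_force: 20.0
clock: 8.15
tcp_pos: [0.5364, -0.1224, 0.0357]
ee_rot: [-180.0, 0.0, 113.6]
force: [0.7, 0.5, -1.0]
gripper_width: 0.0118
grasp_force: 20.0
```

```bash
python3 -m handwheel '[[0,0,0.01,0,1],[0,0,0,0,1],[0,0,0,0,1]]' && python3 -m handwheel '[[0,0,0.01,0,1],[0,0,0,0,1],[0,0,0,0,1]]' && python3 -m handwheel '[[0,0,0.01,0,1],[0,0,0,0,1],[0,0,0,0,1]]'
```

```text
clock: 8.52
tcp_pos: [0.5363, -0.1224, 0.0346]
ee_rot: [-180.0, -0.0, 113.6]
force: [-0.7, -0.9, -0.4]
gripper_width: 0.012
grasp_force: 20.0
clock: 8.9
tcp_pos: [0.5363, -0.1223, 0.0336]
ee_rot: [-180.0, -0.0, 113.7]
force: [-0.4, 0.2, -1.5]
gripper_width: 0.0117
grasp_force: 20.0
clock: 9.28
tcp_pos: [0.5364, -0.1224, 0.0327]
ee_rot: [180.0, 0.0, 113.6]
force: [0.4, -0.9, -1.0]
gripper_width: 0.0121
grasp_force: 20.0
```

```bash
python3 -m handwheel '[[0,0,0.007,0,1],[0,0,0,0,1],[0,0,0,0,1]]' && python3 -m handwheel '[[0,0,0.005,0,1],[0,0,0,0,1],[0,0,0,0,1]]'
```

```text
clock: 9.65
tcp_pos: [0.5364, -0.1224, 0.0327]
ee_rot: [180.0, 0.0, 113.6]
force: [-1.7, 0.5, 5.6]
gripper_width: 0.0121
grasp_force: 20.0
clock: 10.02
tcp_pos: [0.5364, -0.1224, 0.0327]
ee_rot: [180.0, 0.0, 113.7]
force: [-2.4, 1.6, 8.4]
gripper_width: 0.012
grasp_force: 20.0
```

Contact is confirmed, at about 10 N. I release, then lift.

```bash
python3 -m handwheel '[[0,0,-0.005,0,0.9],[0,0,0,0,0.8],[0,0,0,0,0.7],[0,0,0,0,0.65],[0,0,0,0,0.65]]' && python3 -m handwheel '[[0,0,-0.1,0,0.65],[0,0,-0.3,0,0.65],[0,0,-0.4,0,0.65],[0,0,0,0,0.8],[0,0,0,0,1],[0,0,0,0,1]]' && python3 - <<'E'
from h import *
r=lambda i,h:cv2.resize(i,(int(i.shape[1]*h/i.shape[0]),h),interpolation=cv2.INTER_CUBIC)
cv2.imwrite("pics/f.png",r(F["side"]["img"][170:290,280:380,::-1],600))
E
```

```text
clock: 10.65
tcp_pos: [0.5363, -0.1223, 0.0318]
ee_rot: [-180.0, -0.0, 113.7]
force: [-0.2, 0.2, 0.5]
gripper_width: 0.032
grasp_force: 0.0
clock: 11.4
tcp_pos: [0.5355, -0.1221, 0.111]
ee_rot: [-179.9, -0.1, 113.7]
force: [0.0, 0.1, 0.0]
gripper_width: 0.0072
grasp_force: 0.0
```

View pics/f.png

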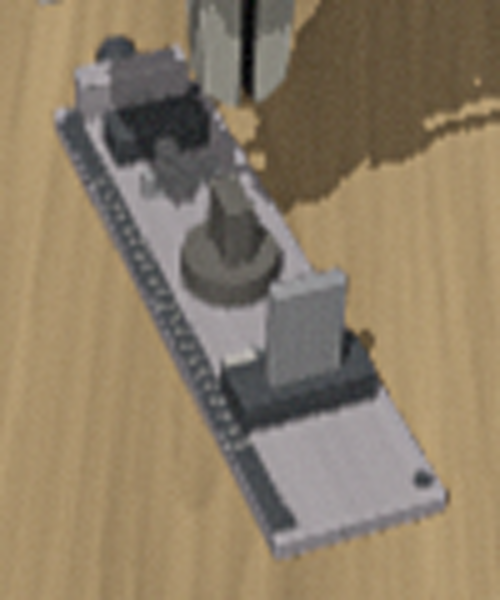

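The casting stands upright on the bed at about (232,255), well between the jaw (tab at (305,330)) and the anvil (about (165,185)).

```bash
python3 - <<'E'
from h import *
yd=np.array([-.3982,.9173]);xd=np.array([.9173,.3982]);C=np.array([.5346,-.1186])
s=lambda x,y,z:P("side",280+x/5,170+y/5,z)
G=lambda p:np.round([(p[:2]-C)@xd,(p[:2]-C)@yd],4)
print("disc",s(232,252,.028),G(s(232,252,.028)),"robot",G(np.array([.5364,-.1224])))
print("ends",G(s(278,550,.012)),G(s(447,497,.012)),G(s(58,118,.012)))
print("tab back",G(s(270,288,.078)),G(s(347,273,.078)),"block back",G(s(240,427,.031)),G(s(378,388,.031)),"bottom",G(s(270,385,.031)),G(s(338,367,.031)))
E
```

```text
disc [ 0.53282426 -0.11788378  0.028     ] [-0.0013  0.0014] robot [ 0.0001 -0.0042]
ends [0.0342 0.1384] [-0.0345  0.1367] [ 0.0327 -0.1207]
tab back [0.0134 0.0727] [-0.0162  0.0751] block back [0.0318 0.0933] [-0.0245  0.0928] bottom [0.0132 0.0773] [-0.0147  0.0775]
```

```bash
python3 -m handwheel '[[0.5,0,0,0,1],[0.5,0,0,0,1],[0,0,0,0,1],[0,0,0,0,1],[0,0,0.4,0,1],[0,0,0.3,0,1],[0,0,0,0,1],[0,0,0,0,1]]' && python3 -c "
from rig import ctrl
import numpy as np
p=ctrl.state()['tcp_pos'][:2]-[.5346,-.1186];print(p@[.9173,.3982],p@[-.3982,.9173])"
```

```text
clock: 12.6
tcp_pos: [0.4972, -0.032, 0.0426]
ee_rot: [179.9, 0.1, 113.5]
force: [0.7, -0.0, -0.1]
gripper_width: 0.0003
grasp_force: 0.0
0.00015839811034529786 0.09438860916149978
```

```bash
cat > g.py <<'E'
from rig import ctrl
import numpy as np
s=ctrl.state();p=s['tcp_pos'][:2]-[.5346,-.1186];f=s['force'][:2]
print('G x %.4f y %.4f  Fx %.1f Fy %.1f'%(p@[.9173,.3982],p@[-.3982,.9173],f@[.9173,.3982],f@[-.3982,.9173]))
E
python3 -m handwheel '[[-0.03,0,0,0,1],[-0.03,0,0,0,1],[-0.03,0,0,0,1],[-0.03,0,0,0,1],[-0.03,0,0,0,1],[-0.03,0,0,0,1],[-0.03,0,0,0,1],[-0.03,0,0,0,1]]' >/dev/null; python3 g.py
python3 -m handwheel '[[-0.03,0,0,0,1],[-0.03,0,0,0,1],[-0.03,0,0,0,1],[-0.03,0,0,0,1],[-0.03,0,0,0,1],[-0.03,0,0,0,1],[-0.03,0,0,0,1],[-0.03,0,0,0,1]]' > /dev/null; python3 g.py
```

```text
G x -0.0002 y 0.0759  Fx 0.4 Fy 6.2
G x -0.0002 y 0.0520  Fx -0.6 Fy 6.5
```

```bash
python3 -m handwheel '[[-0.02,0,0,0,1],[-0.02,0,0,0,1],[-0.02,0,0,0,1],[-0.02,0,0,0,1],[-0.02,0,0,0,1],[-0.02,0,0,0,1],[-0.02,0,0,0,1],[-0.02,0,0,0,1]]' >/dev/null; python3 g.py
python3 -m handwheel '[[-0.02,0,0,0,1],[-0.02,0,0,0,1],[-0.02,0,0,0,1],[-0.02,0,0,0,1],[-0.02,0,0,0,1],[-0.02,0,0,0,1],[-0.02,0,0,0,1],[-0.02,0,0,0,1]]' > /dev/null; python3 g.py
python3 -m handwheel '[[-0.02,0,0,0,1],[-0.02,0,0,0,1],[-0.02,0,0,0,1],[-0.02,0,0,0,1]]' > /dev/null; python3 g.py
```

```text
G x -0.0002 y 0.0366  Fx 0.2 Fy 8.1
G x -0.0002 y 0.0207  Fx -0.0 Fy 7.5
G x -0.0002 y 0.0151  Fx -0.3 Fy 12.1
```

```bash
python3 -m handwheel '[[0,0,0,0,1],[0,0,0,0,1]]' >/dev/null; python3 g.py; python3 -m handwheel '[[-0.005,0,0,0,1],[0,0,0,0,1]]' >/dev/null; python3 g.py;  python3 -m handwheel '[[-0.005,0,0,0,1],[0,0,0,0,1]]' >/dev/null; python3 g.py
```

```text
G x -0.0002 y 0.0149  Fx 0.3 Fy 10.5
G x -0.0003 y 0.0149  Fx -0.1 Fy 11.6
G x -0.0003 y 0.0148  Fx -1.0 Fy 12.1
```

```bash
python3 - <<'E'
from h import *
r=lambda i,h:cv2.resize(i,(int(i.shape[1]*h/i.shape[0]),h),interpolation=cv2.INTER_CUBIC)
cv2.imwrite("pics/i.png",np.hstack([r(F["side"]["img"][170:290,280:360,::-1],600),r(F["top"]["img"][200:290,350:450,::-1],360).repeat(1,0)[:600] if 0 else r(F["side"]["img"][180:240,285:325,::-1],600)]))
E
```

```text
(no output)
```

View pics/i.png

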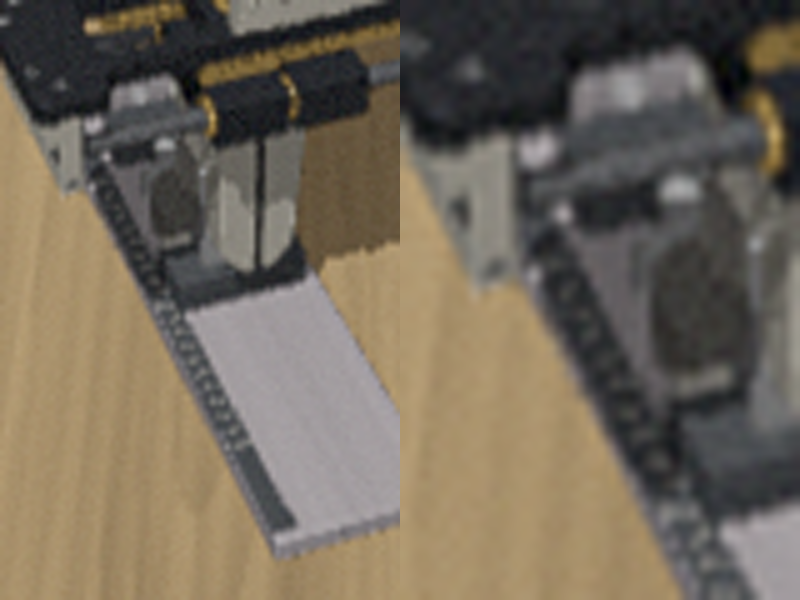

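The casting at (175,195) is close to the anvil, which the gripper hides. I creep on and read the force.

```bash
for i in 1; do :; done
python3 -m handwheel '[[-0.01,0,0,0,1],[0,0,0,0,1]]' >/dev/null; python3 g.py
python3 -m handwheel '[[-0.01,0,0,0,1],[0,0,0,0,1]]' >/dev/null; python3 g.py
python3 -m handwheel '[[-0.01,0,0,0,1],[0,0,0,0,1]]' >/dev/null; python3 g.py
python3 -c "
from h import *
for u,v in((341,225),(317.5,231)):
    p=P('side',u,v,.031)[:2]-[.5346,-.1186];print(p@[.9173,.3982],p@[-.3982,.9173])"
```

```text
G x -0.0003 y 0.0141  Fx -1.0 Fy 12.6
G x -0.0003 y 0.0135  Fx -1.6 Fy 13.5
G x -0.0003 y 0.0130  Fx -0.7 Fy 14.1
-0.02249444948222434 0.02659484654404019
0.027373948620927506 0.026454868542282434
```

```bash
for i in 1 2 3 4; do python3 -m handwheel '[[0,0,0,0,1],[0,0,0,0,1]]' >/dev/null; python3 g.py; done
```

```text
G x -0.0003 y 0.0130  Fx -1.8 Fy 13.5
G x -0.0003 y 0.0130  Fx -0.5 Fy 13.9
G x -0.0003 y 0.0130  Fx -1.0 Fy 13.2
G x -0.0003 y 0.0130  Fx -1.5 Fy 12.8
```

The push settles at about 13.4 N against 7 N drag, so the nip is about 6 N with the anvil roughly 3–4 mm in. I back off slowly and look.

```bash
python3 -m handwheel '[[0.03,0,0,0,1],[0.03,0,0,0,1],[0.03,0,0,0,1],[0.05,0,0,0,1],[0.1,0,0,0,1],[0.1,0,0,0,1],[0,0,0,0,1]]' >/dev/null; python3 g.py
python3 -m handwheel '[[0,0,-0.4,0,1],[0,0,-0.4,0,1],[0,0,-0.4,0,1],[0.5,0,0,0,1],[0.5,0,0,0,1],[0.5,0,0,0,1],[0,0,0,0,1],[0,0,0,0,1]]'; python3 - <<'E'
from h import *
r=lambda i,h:cv2.resize(i,(int(i.shape[1]*h/i.shape[0]),h),interpolation=cv2.INTER_CUBIC)
cv2.imwrite("pics/j.png",np.hstack([r(F["side"]["img"][165:245,280:345,::-1],420),r(F["top"]["img"][195:285,360:450,::-1],420)]))
E
```

```text
G x 0.0001 y 0.0392  Fx 0.8 Fy -0.8
clock: 21.68
tcp_pos: [0.4598, 0.0527, 0.1622]
ee_rot: [180.0, 0.1, 113.6]
force: [0.7, -0.6, 0.1]
gripper_width: 0.0003
grasp_force: 0.0
```

View pics/j.png

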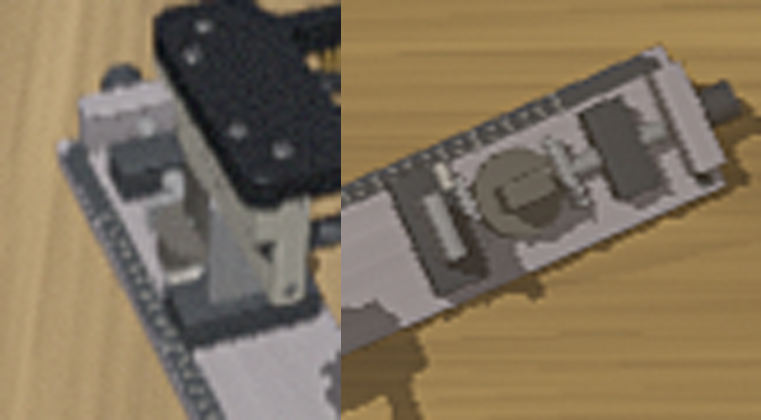

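The top view shows the casting at about (520,193), upright and nipped between jaw and anvil. The anvil face has moved about 2 px (roughly 3 mm) from rest, and the gripper is clear.

```bash
python3 -c "
from rig import ctrl
print(ctrl.close_job())"
```

```text
the job is handed in; nothing more can be done
None
```

I handed the job in at about 22 s: the larger casting stands upright on the gauge bed, let go, and is nipped between jaw and anvil at an estimated 6 N, with the anvil pushed in roughly 3 mm; no verdict came back.

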